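# Set out the paver size sample

## Task

Set out the size sample on the wooden sample board: take the four pebble pavers standing loose on the bench and stand them on the rubber pads in order of size, one to a pad, the smallest next to the steel end stop and the largest farthest from it. Each stands upright with its pale face up, centred on its pad with its long side running across the board, square to the back rail. Set them down rather than drop them, do not disturb the glass jar that stands among them; the pavers on the long curing board behind are not part of the job.

Things in the scene. Friction and masses are not known exactly. Their poses are not given: they have to be found in the camera images.
- paver_a: The smallest loose pebble paving stone of the four standing on the bench: round, 50 mm across, 60 mm high, about 0.26 kg, dark grey concrete with a pale domed top face. Sides are upright and flat enough to pinch from above. Origin at the centre of its underside, z up. Starts upright on the bench top (height 0).
- paver_b: The second smallest loose pebble paving stone of the four standing on the bench: oblong with round ends, 70 mm long and 54 mm wide, 60 mm high, about 0.42 kg, dark grey concrete with a pale domed top face. Sides are upright and flat enough to pinch from above. Origin at the centre of its underside, z up, x along its length, y across its width. Starts upright on the bench top (height 0).
- paver_c: The second largest loose pebble paving stone of the four standing on the bench: oblong with round ends, 90 mm long and 58 mm wide, 60 mm high, about 0.6 kg, dark grey concrete with a pale domed top face. Sides are upright and flat enough to pinch from above. Origin at the centre of its underside, z up, x along its length, y across its width. Starts upright on the bench top (height 0).
- paver_d: The largest loose pebble paving stone of the four standing on the bench: oblong with round ends, 110 mm long and 62 mm wide, 60 mm high, about 0.8 kg, dark grey concrete with a pale domed top face. Sides are upright and flat enough to pinch from above. Origin at the centre of its underside, z up, x along its length, y across its width. Starts upright on the bench top (height 0).
- pad_1: One of four identical black ribbed rubber pads in a straight row on the wooden sample board (which name lies where changes): 120 x 72 mm, 2 mm thick, 108 mm apart centre to centre. Origin at the centre of its underside, 18 mm above the bench, so a paver on it has its underside at 20 mm; x runs across the board to the back rail (the pad's long side), y along the row. Fixed.
- pad_2: One of four identical black ribbed rubber pads in a straight row on the wooden sample board (which name lies where changes): 120 x 72 mm, 2 mm thick, 108 mm apart centre to centre. Origin at the centre of its underside, 18 mm above the bench, so a paver on it has its underside at 20 mm; x runs across the board to the back rail (the pad's long side), y along the row. Fixed.
- pad_3: One of four identical black ribbed rubber pads in a straight row on the wooden sample board (which name lies where changes): 120 x 72 mm, 2 mm thick, 108 mm apart centre to centre. Origin at the centre of its underside, 18 mm above the bench, so a paver on it has its underside at 20 mm; x runs across the board to the back rail (the pad's long side), y along the row. Fixed.
- pad_4: One of four identical black ribbed rubber pads in a straight row on the wooden sample board (which name lies where changes): 120 x 72 mm, 2 mm thick, 108 mm apart centre to centre. Origin at the centre of its underside, 18 mm above the bench, so a paver on it has its underside at 20 mm; x runs across the board to the back rail (the pad's long side), y along the row. Fixed.
- end_stop: Steel end stop: low upright plate 90 x 8 mm, 34 mm high, fixed at one end of the row of pads (either end); a wooden ticket holder with a blank card, 62 mm high, is at the other. Origin at the centre of its foot, 18 mm above the bench; x across the board, y along the row. Pad centres are 105, 213, 321, 429 mm away. Board 600 x 160 mm; back rail 20 mm high, 83 mm behind the pads' centre line.
- stone_jar: Closed glass jar of sample gravel with a steel lid, 54 mm across and 92 mm high, standing on the bench among the pavers. Not part of the job: do not knock it over or push it away. Origin at the centre of its underside, z up.
Mind the look-alikes: they are no part of the job. What is shaped like the paver_d but red is not meant.

How it is judged:
By the outcome, as a careful person would: the job done as asked, in the order asked, and still so for the second after the job is handed in, with the robot touching nothing.
It also fails if it takes over 99 s, if anything falls off the work surface, if the arm or the gripper's body presses on something with over 40 N, if the wrist force passes 120 N, or if a joint passes its speed limit or range.

## Robot

A 6-joint arm with a two-finger parallel gripper is mounted at the origin on the work surface. World frame = base frame: x ahead of the robot, y to its left, z up, the work surface at z = 0. Lengths are in m, angles in degrees, forces in N, time in s.
With the tool pointing down it reaches from about 0.3 to 0.75 m from the base axis. Payload 8.5 kg.
Tool frame: the origin (TCP) lies at the very end of the fingers, on their centre line; the grasp point (between the pads) lies 19 mm behind it (env.hold_point_z is the distance from the TCP to the grasp point, in m); z points along the fingers, y is the line along which they close (so a half turn about z gives the same grasp; the last joint's range is limited). The gripper opens to 85 mm and grips with 20 to 120 N. Pads are 22 mm wide; open, the fingers measure 114 mm over their backs; the gripper's body (76 mm by 85 mm) begins 54 mm behind the grasp point. The pads swing forward as they close: fully open they stand 13 mm farther back than shut.
Start: joints at [55.617, 21.807, 74.336, -0, 83.858, -12.336], TCP at [0.206, 0.51, 0.231] pointing down, gripper open.
Joint ranges: [-178.18, 178.18], [-50.72, 133.34], [12.68, 142.11], [-81.47, 261.47], [9.98, 163.14], [-165.26, 165.26]. Speed limits (degrees/s): [136.94, 136.94, 180, 180, 180, 180].

## Interface

Orientations are given as a 3x3 rotation matrix whose columns are the frame's x, y, z axes.
In Python, from rig import env, optics gives the robot as it stands.
- The arm moves only by the shell command python3 -m jog 'ROWS' [OPENING] [FORCE]. ROWS is JSON, a list of rows, each an object with "linear": the shift along the tool's x, y, z in units of 40 mm (1.0 is 40 mm), a list of three; "roll": the turn about the tool's z in units of 5 degrees (1.0 is 5 degrees). A call has 1 to 12 rows; each row shifts and turns the commanded pose from where the row before left it, along the tool's axes as they then stand; what a row does not reach is not made up. A row lasts 1/12 s, in which the tool goes at most 41.7 mm and 7.16 degrees, less where a joint would pass 70% of its speed; a pose out of reach is approached as far as the arm can. A call is refused whole if a number of a shift passes 1 or a number of a turn 1, either way. A call with a gripper value outside its range is refused whole. OPENING is the opening, from -1 (shut) to 1 (fully open), set as the call begins (- or left out, the last holds). The fingers move at their own pace and stop on an object; FORCE is the grip in N (left out, the last holds). Time passes only in rows, so rows that do not move let the fingers close. It gives the time, the measured TCP pose, the force, the opening and the grip force at its end, in the units of the state.
- env.observe(): the state, without advancing time (a new reading comes with each control period).
- optics.get_image(name): name is "scene" or "side" or "wrist"; returns the picture (384x512x3 uint8, red, green, blue); there is no depth.
- optics.calibration(name): a dict with "fov_y" (degrees; the focal length in pixels is half the picture's height over the tangent of half this angle, whatever the lens; pixels are square), "cx", "cy" (the principal point, pixels), "T" (4x4, takes a point from camera to world coordinates). Camera axes: x right, y down, z forward; pixel columns grow to the right and rows downward; lengths in m; the calibration is good to about 2 mm. A picture is of the moment at which its call begins: read the wrist's pose just before it. calibration takes no time and is no camera call; for the wrist camera it gives the pose at the moment of the call.
- env.close_job(): hands the job in; it is judged then, once.
The state is a dict: "time_s": time; "q": joint angles; "qvel": joint speeds; "joint_efforts": joint torques, N m; "position": TCP position; "tool_rot": TCP orientation; "ft_force": force on the tool from outside, world axes, zero at the start; "wrist_torque": the same for the moment, N m; "grip_width": finger opening in m; "gripper_force": force on a finger pad.
Only numpy, scipy, OpenCV 4.12 (cv2) and the standard library are available. Lean on these libraries where they do the work, as an engineer would, in place of code of your own. Each camera call takes 0.05 s, during which the arm holds its last target. There are 200 camera calls.

## Working session

There is one attempt and no reset: what is moved stays moved. The work goes in short steps, Python scripts to look and compute and a shell command to move; the robot and the scene stay as the last step left them, time stands still between calls to the robot, and variables do not carry over. Pictures are saved under pics/ and viewed, at most 14 in all, crops included, and the job is handed in when it is done.

```bash
mkdir -p pics; ls; python3 - <<'E'
from rig import env, optics
import cv2, numpy as np
for n in ["scene","side","wrist"]:
    c=optics.calibration(n); print(n,c["fov_y"],c["cx"],c["cy"],np.round(c["T"],3).tolist(), [k for k in c])
    im=optics.get_image(n); cv2.imwrite(f"pics/{n}0.png",im[:,:,::-1])
s=env.observe(); print(s["time_s"],s["position"],np.round(s["tool_rot"],3).tolist(),s["grip_width"])
E
```

```text
pics
scene 57.819135641770266 251.40937124975554 195.10854200914412 [[0.697, 0.462, -0.549, 1.036], [0.717, -0.46, 0.524, -0.492], [-0.011, -0.759, -0.651, 0.729], [0.0, 0.0, 0.0, 1.0]] ['fov_y', 'cx', 'cy', 'T']
side 53.44398447307348 245.62311240564688 188.20721958371604 [[0.814, -0.429, 0.393, -0.062], [-0.581, -0.622, 0.525, -0.616], [0.019, -0.655, -0.755, 1.015], [0.0, 0.0, 0.0, 1.0]] ['fov_y', 'cx', 'cy', 'T']
wrist 62.59864685127367 251.4813054988519 189.42933674958232 [[0.375, 0.895, 0.24, 0.147], [0.927, -0.362, -0.098, 0.535], [-0.0, 0.259, -0.966, 0.373], [0.0, 0.0, 0.0, 1.0]] ['fov_y', 'cx', 'cy', 'T']
0.15 [0.20634216 0.5096073  0.2308718 ] [[-0.927, 0.375, -0.001], [0.375, 0.927, -0.001], [0.0, -0.001, -1.0]] 0.08547245799220562
```

View pics/scene0.png

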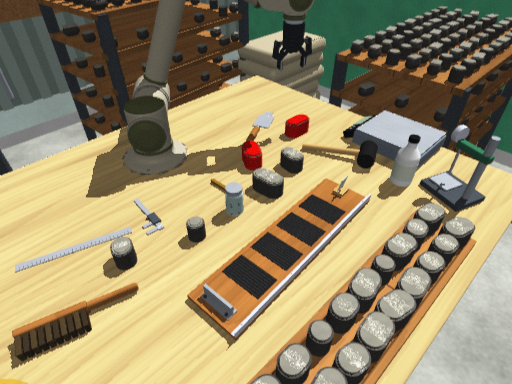

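View pics/side0.png

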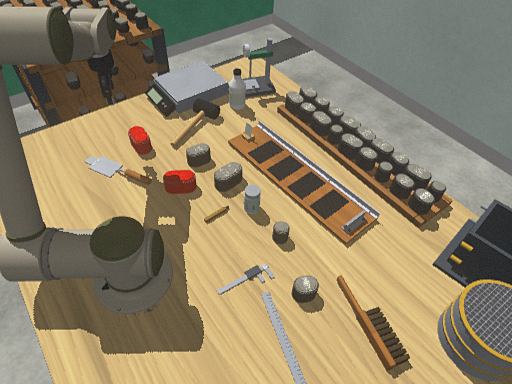

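The scene picture shows the loose dark pavers at about (291,159), (268,182), (196,229) and (123,252), the jar at (234,198), and the end stop at (219,300) with the ticket holder at the far end. The side view agrees, with the pavers at (199,153), (228,177), (281,232) and (305,289). The red ones are decoys. I'll fit the poses by pixels from the two views.

```bash
python3 - <<'E'
import cv2
a=cv2.imread("pics/scene0.png")[130:340,90:390]
cv2.imwrite("pics/sc_z.png",cv2.resize(a,(800,560),interpolation=cv2.INTER_CUBIC))
a=cv2.imread("pics/side0.png")[115:310,170:390]
cv2.imwrite("pics/si_z.png",cv2.resize(a,(660,585),interpolation=cv2.INTER_CUBIC))
E
```

```text
(no output)
```

View pics/sc_z.png

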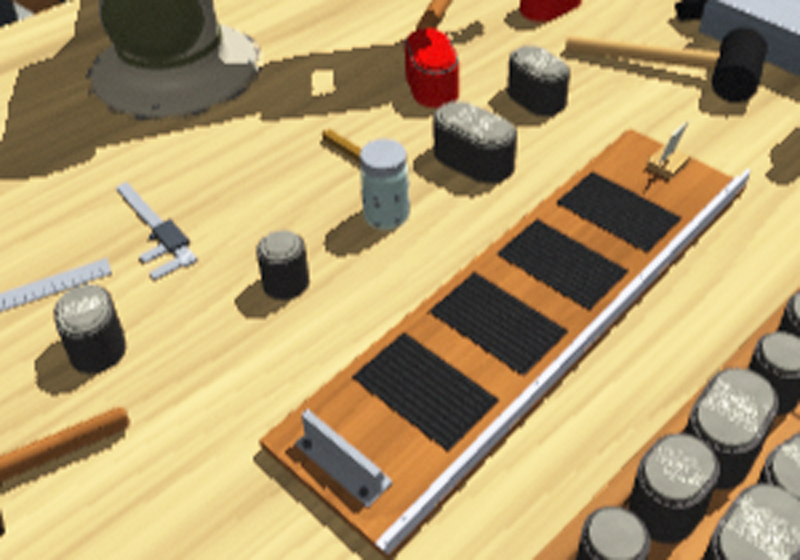

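View pics/si_z.png

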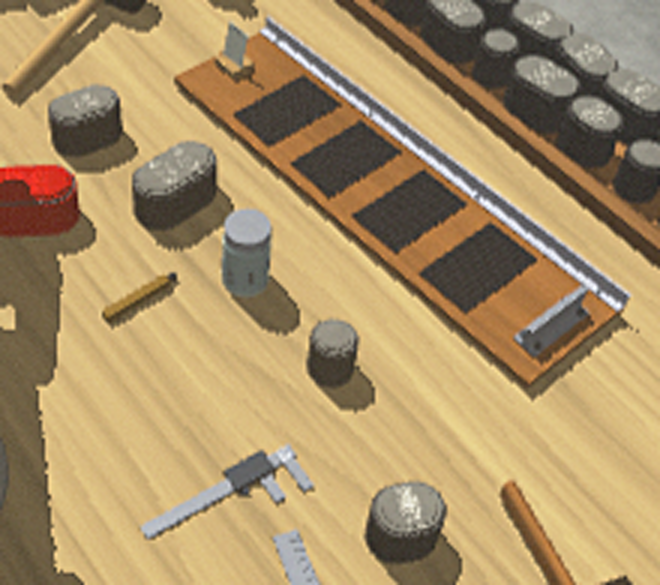

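The zooms show the pads, end stop and four pavers clearly. The end stop is at the near-right end of the board. Next I'll fit silhouettes.

```bash
cat > h.py <<'E'
import numpy as np, cv2
from rig import env, optics
from scipy.optimize import minimize
SZ={'a':(.05,.05),'b':(.07,.054),'c':(.09,.058),'d':(.11,.062)}
def proj(c,P):
    T=np.array(c["T"]); f=192/np.tan(np.radians(c["fov_y"]/2))
    p=(np.atleast_2d(P)-T[:3,3])@T[:3,:3]
    return np.c_[c["cx"]+f*p[:,0]/p[:,2], c["cy"]+f*p[:,1]/p[:,2]]
def back(c,uv,z):
    T=np.array(c["T"]); f=192/np.tan(np.radians(c["fov_y"]/2)); uv=np.atleast_2d(uv)
    d=np.c_[(uv[:,0]-c["cx"])/f,(uv[:,1]-c["cy"])/f,np.ones(len(uv))]@T[:3,:3].T
    return T[:3,3]+d*((z-T[2,3])/d[:,2])[:,None]
def stad(L,W,n=32):
    t=np.linspace(0,2*np.pi,n,endpoint=False); r=W/2
    return np.c_[r*np.cos(t)+np.sign(np.cos(t))*(L/2-r), r*np.sin(t)]
def solid(x,y,th,L,W,z0=0):
    R=np.array([[np.cos(th),-np.sin(th)],[np.sin(th),np.cos(th)]]); s=stad(L,W)
    P=[np.c_[s@R.T+[x,y],np.full(len(s),z0+z)] for z in (0,.053)]
    s=stad(L-.014,W-.014); P.append(np.c_[s@R.T+[x,y],np.full(len(s),z0+.06)])
    return np.vstack(P)
def render(c,P,S=4):
    m=np.zeros((384*S//1,512*S),np.uint8)
    h=cv2.convexHull(proj(c,P).astype(np.float32))
    cv2.fillConvexPoly(m,np.round((h+.5)*S).astype(np.int32),1); 
    return cv2.resize(m.astype(np.float32),(512,384),interpolation=cv2.INTER_AREA)
def stone_mask(im):  # low-saturation pixels
    hsv=cv2.cvtColor(im,cv2.COLOR_BGR2HSV); return (hsv[:,:,1]<85).astype(np.uint8)
def comp(mask,uv):
    n,l,st,ce=cv2.connectedComponentsWithStats(mask,connectivity=4)
    k=l[int(uv[1]),int(uv[0])]; return (l==k).astype(np.float32) if k else None
def fit(views,size,x,y,z0=0):   # views: list of (calib, mask)
    L,W=SZ[size]; best=None
    def cost(p):
        v=0
        for c,m in views:
            r=render(c,solid(p[0]/100,p[1]/100,p[2],L,W,z0)); v+=np.abs(r-m).sum()/m.sum()
        return v/len(views)
    for th in ([0] if size=='a' else np.radians([0,45,90,135])):
        r=minimize(cost,[x*100,y*100,th],method="Nelder-Mead",options=dict(initial_simplex=[[x*100,y*100,th],[x*100+1,y*100,th],[x*100,y*100+1,th],[x*100,y*100,th+.4]],maxfev=110,xatol=.01,fatol=1e-4))
        if best is None or r.fun<best.fun: best=r
    return best.fun,best.x[0]/100,best.x[1]/100,np.degrees(best.x[2])%180
E
cat > m.py <<'E'
from h import *
cs,ci=optics.calibration("scene"),optics.calibration("side")
a,b=cv2.imread("pics/scene0.png"),cv2.imread("pics/side0.png")
ma,mb=stone_mask(a),stone_mask(b)
for n,ua,ub in [("1",(291,161),(199,155)),("2",(268,184),(228,179)),("3",(196,231),(281,234)),("4",(123,256),(305,292))]:
    A,B=comp(ma,ua),comp(mb,ub)
    print(n,A is not None and A.sum(),B is not None and B.sum())
    x0=back(ci,[ub],.03)[0]
    for s in 'abcd': print(s,np.round(fit([(cs,A),(ci,B)],s,x0[0],x0[1]),4))
# jar lid
z=np.array([384,158])/2.667+[90,130]; print("jar",back(cs,[z],.092), back(ci,[np.array([248,225])/3+[170,115]],.092))
# pads corners
pa=np.array([[[406,335],[497,399],[446,450],[356,378]],[[480,274],[566,330],[524,374],[431,313]],[[541,221],[627,270],[595,309],[499,251]],[[597,172],[680,216],[648,251],[557,200]]])/2.667+[90,130]
pb=np.array([[[489,225],[538,262],[470,311],[420,270]],[[417,172],[467,208],[403,253],[353,213]],[[348,123],[402,155],[342,197],[291,159]],[[304,75],[341,105],[285,145],[234,114]]])/3.+[170,115]
for i in range(4): print(np.round(back(cs,pa[i],.02).mean(0),4),np.round(back(ci,pb[i],.02).mean(0),4))
print("stop",back(cs,np.array([[307,412],[390,486]])/2.667+[90,130],.052),back(ci,np.array([[585,291],[517,339]])/3+[170,115],.052))
E
python3 m.py
```

```text
1 481.0 446.0
a [  0.4518   0.4123   0.3057 161.1932]
b [0.217  0.4088 0.3052 4.3983]
c [9.240000e-02 4.035000e-01 3.065000e-01 1.696971e+02]
d [  0.3323   0.4036   0.3064 153.0285]
2 740.0 614.0
a [  0.5621   0.4579   0.1533 125.6979]
b [3.778000e-01 4.500000e-01 1.571000e-01 1.797963e+02]
c [0.1849 0.4369 0.1529 8.1015]
d [0.0664 0.4337 0.1534 6.8281]
3 401.0 299.0
a [ 0.104   0.4358 -0.1373  7.5052]
b [ 5.104000e-01  4.300000e-01 -1.329000e-01  1.480501e+02]
c [ 9.667000e-01  4.235000e-01 -1.275000e-01  1.499568e+02]
d [ 1.462500e+00  4.147000e-01 -1.210000e-01  1.514091e+02]
4 1601.0 575.0
a [ 0.494   0.3688 -0.3235  2.6211]
b [  0.3341   0.3718  -0.3251 160.5473]
c [  0.4976   0.3619  -0.3236 169.3876]
d [  0.6994   0.3536  -0.3205 169.0021]
jar [[0.44523128 0.00263406 0.092     ]] [[0.43238138 0.00716234 0.092     ]]
[ 0.6539 -0.1381  0.02  ] [ 0.6482 -0.1406  0.02  ]
[ 0.6473 -0.0301  0.02  ] [ 0.6393 -0.0341  0.02  ]
[0.6403 0.0788 0.02  ] [0.6319 0.0748 0.02  ]
[0.6313 0.1859 0.02  ] [0.6294 0.1799 0.02  ]
stop [[ 0.61677044 -0.24363271  0.052     ]
 [ 0.71928847 -0.23994972  0.052     ]] [[ 0.69476826 -0.24472582  0.052     ]
 [ 0.59027011 -0.24775742  0.052     ]]
```

```bash
cat >> h.py <<'E'
def pads(x,y,th,n=4,off=(0,1,2,3)):  # x,y: pad centre nearest stop; th: direction of row away from stop
    u=np.array([np.cos(th),np.sin(th)]); v=np.array([u[1],-u[0]]); o=[]
    for k in off:
        c=np.array([x,y])+u*.108*k
        o.append([np.r_[c+v*i*.06+u*j*.036,.02] for i,j in((-1,-1),(-1,1),(1,1),(1,-1))])
    return np.array(o)
def fitpads(views,x,y,th):
    def cost(p):
        v=0
        for c,m in views:
            r=sum(render(c,q) for q in pads(p[0]/100,p[1]/100,p[2])); v+=np.abs(r-m).sum()/m.sum()
        return v/len(views)
    p=np.array([x*100,y*100,th])
    r=minimize(cost,p,method="Nelder-Mead",options=dict(initial_simplex=[p,p+[1,0,0],p+[0,1,0],p+[0,0,.05]],maxfev=150))
    return r.fun,r.x[0]/100,r.x[1]/100,np.degrees(r.x[2])
E
cat > m2.py <<'E'
from h import *
cs,ci=optics.calibration("scene"),optics.calibration("side")
a,b=cv2.imread("pics/scene0.png"),cv2.imread("pics/side0.png")
V=[]
for im,c in((a,cs),(b,ci)):
    hsv=cv2.cvtColor(im,cv2.COLOR_BGR2HSV); m=((hsv[:,:,2]<95)).astype(np.uint8)
    roi=cv2.fillConvexPoly(np.zeros_like(m),cv2.convexHull(proj(c,[[.575,-.19,.02],[.725,-.19,.02],[.705,.235,.02],[.56,.235,.02]]).astype(np.int32)),1)
    n,l,st,ce=cv2.connectedComponentsWithStats(m*roi,connectivity=4)
    M=np.isin(l,[k for k in range(1,n) if st[k,4]>150]).astype(np.float32); print(st[1:,4].tolist()); V.append((c,M))
for v in(V,V[:1],V[1:]): print("pads",np.round(fitpads(v,.651,-.139,np.radians(94)),4))
ma,mb=stone_mask(a),stone_mask(b)
ma[:, :][:, :]=ma; ma[:236,:]&=1; ma[230:262,:112]=0
for x in (ma,): x[200:240,0:140]*=0 if False else 1
for n,ua,ub,s in [("1",(291,161),(199,155),'c'),("2",(268,184),(228,179),'d'),("3",(196,231),(281,234),'a'),("4",(123,256),(305,292),'b')]:
    A,B=comp(ma,ua),comp(mb,ub); x0=back(ci,[ub],.03)[0]; vs=[(cs,A),(ci,B)]
    if s=='b': vs=vs[1:]
    for v in ([vs,vs[:1],vs[1:]] if len(vs)>1 else [vs]): print(n,s,np.round(fit(v,s,x0[0],x0[1]),4))
E
python3 m2.py
```

```text
[652, 778, 946, 1162]
[401, 449, 505, 571, 1]
pads [ 7.6000e-02  6.4950e-01 -1.3830e-01  9.3898e+01]
pads [ 4.09000e-02  6.50900e-01 -1.38700e-01  9.39043e+01]
pads [ 6.87000e-02  6.46800e-01 -1.37300e-01  9.38037e+01]
1 c [9.240000e-02 4.035000e-01 3.065000e-01 1.696971e+02]
1 c [6.220000e-02 4.032000e-01 3.063000e-01 1.671059e+02]
1 c [1.127000e-01 4.029000e-01 3.059000e-01 1.750436e+02]
2 d [0.0664 0.4337 0.1534 6.8281]
2 d [0.0506 0.4342 0.1534 4.8121]
2 d [0.0722 0.4336 0.1534 9.906 ]
3 a [ 0.104   0.4358 -0.1373  7.5052]
3 a [ 0.077   0.4365 -0.1378 18.1676]
3 a [ 0.1275  0.4359 -0.1376 12.068 ]
4 b [ 6.090000e-02  3.721000e-01 -3.250000e-01  1.632863e+02]
```

```bash
cat > go.py <<'E'
import sys
from h import *
x,y,z,psi=map(float,sys.argv[1:5]); s=env.observe(); R=np.array(s["tool_rot"])
d=R.T@(np.array([x,y,z])-s["position"])/.04
cur=np.degrees(np.arctan2(R[1,1],R[0,1])); dr=(cur-psi+90)%180-90
print("t",round(s["time_s"],2),"pos",np.round(s["position"],4),"psi",round(cur,2),"TOTAL units x,y,z",np.round(d,3),"norm",round(np.linalg.norm(d),2),"roll units",round(dr/5,3),"q6",round(s["q"][5],1))
E
python3 go.py .434 .1534 .15 96.8
```

```text
t 0.15 pos [0.2063 0.5096 0.2309] psi 67.95 TOTAL units x,y,z [-8.618 -6.116  2.026] norm 10.76 roll units -5.769 q6 -12.3
```

```bash
python3 -m jog '[{"linear":[-0.4,-0.3,0]},{"linear":[-0.8,-0.55,0.1]},{"linear":[-0.8,-0.55,0.1]},{"linear":[-0.8,-0.55,0.1]},{"linear":[-0.8,-0.55,0.1]},{"linear":[-0.8,-0.55,0.1]},{"linear":[-0.8,-0.55,0.1]},{"linear":[-0.8,-0.55,0.1]},{"linear":[-0.8,-0.55,0.2]},{"linear":[-0.8,-0.55,0.3]},{"linear":[-0.8,-0.55,0.4]},{"linear":[-0.2,-0.3,0.4]}]' 1; python3 -m jog '[{"linear":[0,0,0],"roll":-1},{"linear":[0,0,0],"roll":-1},{"linear":[0,0,0],"roll":-1},{"linear":[0,0,0],"roll":-1},{"linear":[0,0,0],"roll":-1},{"linear":[0,0,0],"roll":-0.77},{"linear":[0,0,0]},{"linear":[0,0,0]}]'
cat > wr.py <<'E'
import sys
from h import *
n=sys.argv[1]
c=optics.calibration("wrist"); im=optics.get_image("wrist")[:,:,::-1].copy(); cv2.imwrite(f"pics/{n}.png",im)
if len(sys.argv)>2:
    s=sys.argv[2]; x,y=map(float,sys.argv[3:5]); z0=float(sys.argv[5]) if len(sys.argv)>5 else 0
    u=proj(c,[[x,y,z0+.05]])[0]; M=comp(stone_mask(im),u); print("px",u, None if M is None else M.sum())
    if M is not None:
        print(np.round(fit([(c,M)],s,x,y,z0),4))
        cv2.imwrite(f"pics/{n}_m.png",np.hstack([im,cv2.cvtColor((M*255).astype(np.uint8),cv2.COLOR_GRAY2BGR)])[:, :])
E
python3 wr.py w1 d .434 .1534; python3 go.py .434 .1534 .15 96.8
```

```text
t 0.2 pos [0.2064 0.5096 0.2309] psi 67.95 TOTAL units x,y,z [-8.618 -6.117  2.028] norm 10.76 roll units -5.769 q6 -12.3invalid input
invalid input
Traceback (most recent call last):
  File "wr.py", line 7, in <module>
    u=proj(c,[[x,y,z0+.05]])[0]; M=comp(stone_mask(im),u); print("px",u, None if M is None else M.sum())
                                   ~~~~^^^^^^^^^^^^^^^^^^
  File "h.py", line 30, in comp
    k=l[int(uv[1]),int(uv[0])]; return (l==k).astype(np.float32) if k else None
      ~^^^^^^^^^^^^^^^^^^^^^^^
IndexError: index 424 is out of bounds for axis 0 with size 384
```

View pics/w1.png

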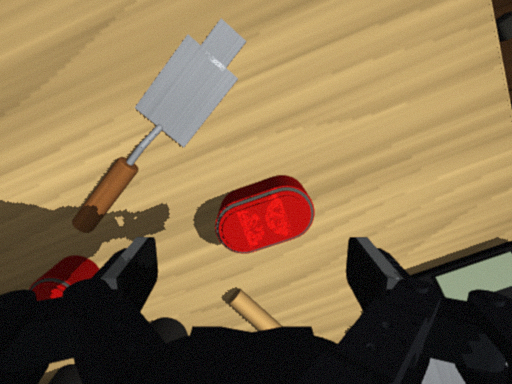

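The wrist view shows only a red decoy at (265,215), with the fingers at the lower edge. The arm hasn't moved because the rows were refused; they probably need "roll" in every row.

```bash
python3 -m jog '[{"linear":[-0.4,-0.3,0],"roll":0},{"linear":[-0.8,-0.55,0.1],"roll":0},{"linear":[-0.8,-0.55,0.1],"roll":0},{"linear":[-0.8,-0.55,0.1],"roll":0},{"linear":[-0.8,-0.55,0.1],"roll":0},{"linear":[-0.8,-0.55,0.1],"roll":0},{"linear":[-0.8,-0.55,0.1],"roll":0},{"linear":[-0.8,-0.55,0.1],"roll":0},{"linear":[-0.8,-0.55,0.2],"roll":0},{"linear":[-0.8,-0.55,0.3],"roll":0},{"linear":[-0.8,-0.55,0.4],"roll":0},{"linear":[-0.2,-0.3,0.4],"roll":0}]'
```

```text
time_s: 1.2
position: [0.4364, 0.1514, 0.151]
tool_rot: [[-0.926, 0.378, 0.002], [0.378, 0.926, -0.001], [-0.002, 0.0, -1.0]]
ft_force: [0.5, 1.0, -0.2]
grip_width: 0.0854
gripper_force: 0.0
```

```bash
python3 -m jog '[{"linear":[0,0,0],"roll":-1},{"linear":[0,0,0],"roll":-1},{"linear":[0,0,0],"roll":-1},{"linear":[0,0,0],"roll":-1},{"linear":[0,0,0],"roll":-1},{"linear":[0,0,0],"roll":-0.77},{"linear":[0,0,0],"roll":0},{"linear":[0,0,0],"roll":0}]';  python3 go.py .434 .1534 .02 96.8
```

```text
time_s: 1.87
position: [0.4335, 0.1547, 0.1514]
tool_rot: [[-0.993, -0.116, -0.0], [-0.116, 0.993, -0.0], [0.0, -0.0, -1.0]]
ft_force: [-0.1, 0.4, -0.1]
grip_width: 0.0855
gripper_force: 0.0
t 1.87 pos [0.4335 0.1547 0.1514] psi 96.68 TOTAL units x,y,z [-0.009 -0.035  3.285] norm 3.29 roll units -0.023 q6 -91.8
```

```bash
python3 -m jog '[{"linear":[0,-0.03,0.5],"roll":0},{"linear":[0,0,0.6],"roll":0},{"linear":[0,0,0.6],"roll":0},{"linear":[0,0,0.6],"roll":0},{"linear":[0,0,0.5],"roll":0},{"linear":[0,0,0.35],"roll":0},{"linear":[0,0,0.13],"roll":0},{"linear":[0,0,0],"roll":0},{"linear":[0,0,0],"roll":0}]'; Z='{"linear":[0,0,0],"roll":0}'; python3 -m jog '[{"linear":[0,0,0],"roll":0},{"linear":[0,0,0],"roll":0},{"linear":[0,0,0],"roll":0},{"linear":[0,0,0],"roll":0},{"linear":[0,0,0],"roll":0},{"linear":[0,0,0],"roll":0},{"linear":[0,0,0],"roll":0},{"linear":[0,0,0],"roll":0},{"linear":[0,0,0],"roll":0},{"linear":[0,0,0],"roll":0},{"linear":[0,0,0],"roll":0},{"linear":[0,0,0],"roll":0}]' -1 60
```

```text
time_s: 2.62
position: [0.434, 0.1536, 0.0207]
tool_rot: [[-0.993, -0.118, 0.0], [-0.118, 0.993, 0.0], [-0.0, -0.0, -1.0]]
ft_force: [0.0, 0.3, 1.1]
grip_width: 0.0854
gripper_force: 0.0
time_s: 3.62
position: [0.4343, 0.1534, 0.0215]
tool_rot: [[-0.993, -0.118, 0.002], [-0.118, 0.993, -0.0], [-0.002, -0.001, -1.0]]
ft_force: [-1.4, -2.2, 7.6]
grip_width: 0.061
gripper_force: 65.6
```

```bash
python3 -m jog '[{"linear":[0,0,-0.2],"roll":0},{"linear":[0,0,-0.5],"roll":0},{"linear":[0,0,-0.6],"roll":0},{"linear":[0,0,-0.6],"roll":0},{"linear":[0,0,-0.5],"roll":0},{"linear":[0,0,-0.2],"roll":0.3},{"linear":[0,0,0],"roll":0.3},{"linear":[0,0,0],"roll":0}]'; python3 go.py .628 .1848 .12 93.9
```

```text
time_s: 4.28
position: [0.4331, 0.1536, 0.1249]
tool_rot: [[-0.998, -0.065, 0.0], [-0.065, 0.998, 0.0], [-0.0, 0.0, -1.0]]
ft_force: [-0.5, -0.0, -8.3]
grip_width: 0.0609
gripper_force: 69.7
t 4.28 pos [0.4331 0.1536 0.1249] psi 93.75 TOTAL units x,y,z [-4.913  0.46   0.123] norm 4.94 roll units -0.031 q6 -89.0
```

```bash
python3 -m jog '[{"linear":[-0.3,0.03,0],"roll":0},{"linear":[-0.6,0.05,0],"roll":0},{"linear":[-0.8,0.08,0],"roll":0},{"linear":[-0.8,0.08,0],"roll":0},{"linear":[-0.8,0.08,0],"roll":0},{"linear":[-0.8,0.06,0],"roll":0},{"linear":[-0.5,0.05,0],"roll":0},{"linear":[-0.3,0.03,0],"roll":-0.03},{"linear":[0,0,0],"roll":0},{"linear":[0,0,0],"roll":0},{"linear":[0,0,0],"roll":0}]'; python3 go.py .628 .1848 .042 93.9; python3 - <<'E'
from h import *
for n in("scene","side"): cv2.imwrite(f"pics/{n}_h.png",optics.get_image(n)[:,:,::-1])
a=cv2.imread("pics/scene_h.png")[100:280,230:420];b=cv2.imread("pics/side_h.png")[80:260,200:390]
cv2.imwrite("pics/hz.png",cv2.resize(np.hstack([a,b]),(800,379)))
E
python3 wr.py w2
```

```text
time_s: 5.2
position: [0.6268, 0.1849, 0.1235]
tool_rot: [[-0.998, -0.069, -0.003], [-0.069, 0.998, -0.0], [0.003, -0.0, -1.0]]
ft_force: [0.6, -0.7, -7.7]
grip_width: 0.0609
gripper_force: 69.4
t 5.2 pos [0.6268 0.1849 0.1235] psi 93.98 TOTAL units x,y,z [-0.035 -0.003  2.037] norm 2.04 roll units 0.015 q6 -87.9
```

View pics/w2.png

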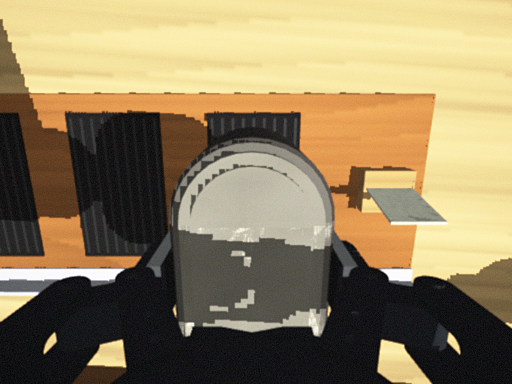

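D is held over the far pad, whose front edge shows at (207,113)–(299,113). Pad 2's corners are at about (66,113), (160,111), (168,247) and (90,255). I'll check these against the pad model.

```bash
python3 - <<'E'
from h import *
c=optics.calibration("wrist")
P=pads(.6495,-.1383,np.radians(93.9))
print(np.round(proj(c,P[3])),np.round(proj(c,P[2])))
print(np.round(back(c,[[207,113],[299,113],[66,113],[160,111],[168,247],[90,255]],.02),4)); print(np.round(P[2:],4))
E
```

```text
[[203. 111.]
 [298. 111.]
 [293. 255.]
 [209. 255.]] [[ 61. 110.]
 [156. 111.]
 [167. 255.]
 [ 82. 255.]]
[[0.5716 0.1479 0.02  ]
 [0.5668 0.2176 0.02  ]
 [0.579  0.041  0.02  ]
 [0.5726 0.1123 0.02  ]
 [0.6848 0.1184 0.02  ]
 [0.6968 0.0518 0.02  ]]
[[[0.5774 0.0372 0.02  ]
  [0.5725 0.109  0.02  ]
  [0.6922 0.1172 0.02  ]
  [0.6971 0.0454 0.02  ]]

 [[0.5701 0.145  0.02  ]
  [0.5652 0.2168 0.02  ]
  [0.6849 0.2249 0.02  ]
  [0.6898 0.1531 0.02  ]]]
```

```bash
python3 -m jog '[{"linear":[-0.04,0.02,0.3],"roll":0},{"linear":[0,0,0.5],"roll":0},{"linear":[0,0,0.5],"roll":0},{"linear":[0,0,0.3],"roll":0},{"linear":[0,0,0.2],"roll":0},{"linear":[0,0,0.1],"roll":0},{"linear":[0,0,0.05],"roll":0},{"linear":[0,0,0.04],"roll":0},{"linear":[0,0,0],"roll":0},{"linear":[0,0,0],"roll":0}]'; python3 go.py .628 .1857 .0415 93.9
```

```text
time_s: 6.18
position: [0.6299, 0.1859, 0.0453]
tool_rot: [[-0.998, -0.069, 0.001], [-0.069, 0.998, 0.0], [-0.001, 0.0, -1.0]]
ft_force: [0.2, 0.5, -8.0]
grip_width: 0.0611
gripper_force: 69.2
t 6.18 pos [0.6299 0.1859 0.0453] psi 93.95 TOTAL units x,y,z [ 0.047 -0.001  0.096] norm 0.11 roll units 0.011 q6 -87.8
```

```bash
python3 -m jog '[{"linear":[0.03,0,0.03],"roll":0},{"linear":[0,0,0.03],"roll":0},{"linear":[0,0,0.02],"roll":0},{"linear":[0,0,0],"roll":0},{"linear":[0,0,0],"roll":0}]'; python3 go.py .628 .1857 .0415 93.9
```

```text
time_s: 6.6
position: [0.6284, 0.1857, 0.0417]
tool_rot: [[-0.998, -0.069, 0.0], [-0.069, 0.998, -0.0], [-0.0, -0.0, -1.0]]
ft_force: [-0.6, -0.8, -5.3]
grip_width: 0.0607
gripper_force: 69.6
t 6.6 pos [0.6284 0.1857 0.0417] psi 93.95 TOTAL units x,y,z [ 0.01  -0.     0.004] norm 0.01 roll units 0.011 q6 -87.8
```

```bash
python3 -m jog '[{"linear":[0,0,0.015],"roll":0},{"linear":[0,0,0],"roll":0},{"linear":[0,0,0],"roll":0}]'; python3 -m jog '[{"linear":[0,0,0],"roll":0},{"linear":[0,0,0],"roll":0},{"linear":[0,0,0],"roll":0},{"linear":[0,0,0],"roll":0},{"linear":[0,0,0],"roll":0},{"linear":[0,0,0],"roll":0},{"linear":[0,0,-0.3],"roll":0},{"linear":[0,0,-0.6],"roll":0},{"linear":[0,0,-0.8],"roll":0},{"linear":[0,0,-0.8],"roll":0},{"linear":[0,0,-0.6],"roll":0},{"linear":[0,0,-0.3],"roll":0}]' 1;  python3 go.py .4033 .3063 .15 80.5
```

```text
time_s: 6.85
position: [0.6284, 0.1858, 0.0416]
tool_rot: [[-0.998, -0.069, 0.001], [-0.069, 0.998, -0.0], [-0.001, -0.0, -1.0]]
ft_force: [-3.8, -0.7, 2.0]
grip_width: 0.0608
gripper_force: 70.5
time_s: 7.85
position: [0.6293, 0.1859, 0.1819]
tool_rot: [[-0.998, -0.069, 0.006], [-0.069, 0.998, 0.001], [-0.007, 0.0, -1.0]]
ft_force: [0.4, 0.9, 0.1]
grip_width: 0.0858
gripper_force: 0.0
t 7.85 pos [0.6293 0.1859 0.1819] psi 93.96 TOTAL units x,y,z [5.433 3.392 0.764] norm 6.45 roll units 2.692 q6 -87.8
```

```bash
python3 -m jog '[{"linear":[0.3,0.19,0],"roll":0},{"linear":[0.6,0.37,0],"roll":0},{"linear":[0.8,0.5,0],"roll":0},{"linear":[0.8,0.5,0],"roll":0},{"linear":[0.8,0.5,0],"roll":0},{"linear":[0.8,0.5,0.1],"roll":0},{"linear":[0.7,0.43,0.2],"roll":0},{"linear":[0.43,0.26,0.25],"roll":0},{"linear":[0.2,0.14,0.2],"roll":0},{"linear":[0,0,0],"roll":1},{"linear":[0,0,0],"roll":1},{"linear":[0,0,0],"roll":0.69}]'; python3 -m jog '[{"linear":[0,0,0],"roll":0},{"linear":[0,0,0],"roll":0}]';  python3 go.py .4033 .3063 .02 80.5; python3 - <<'E'
from h import *
ims=[optics.get_image(n)[:,:,::-1].copy() for n in("scene","side")]
for n,i in zip(("scene","side"),ims): cv2.imwrite(f"pics/{n}_1.png",i)
cv2.imwrite("pics/c1.png",np.hstack([cv2.resize(ims[0][120:250,260:400],None,fx=2.8,fy=2.8),cv2.resize(ims[1][80:210,190:330],None,fx=2.8,fy=2.8)]))
E
```

```text
time_s: 8.85
position: [0.4022, 0.3063, 0.1478]
tool_rot: [[-0.986, 0.169, 0.001], [0.169, 0.986, 0.0], [-0.001, 0.001, -1.0]]
ft_force: [-0.7, 0.3, 0.4]
grip_width: 0.0858
gripper_force: 0.0
time_s: 9.02
position: [0.4025, 0.3061, 0.1475]
tool_rot: [[-0.987, 0.163, 0.001], [0.163, 0.987, 0.0], [-0.001, 0.001, -1.0]]
ft_force: [0.0, -0.3, -0.2]
grip_width: 0.0854
gripper_force: 0.0
t 9.02 pos [0.4025 0.3061 0.1475] psi 80.62 TOTAL units x,y,z [-0.017  0.006  3.189] norm 3.19 roll units 0.023 q6 -56.8
```

View pics/c1.png

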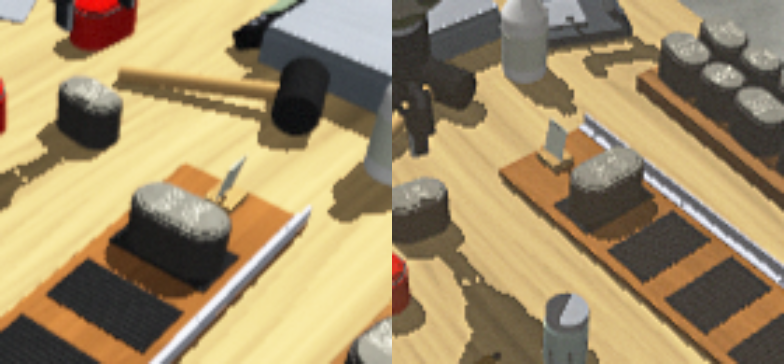

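D stands upright on the far pad, looks centred, and C is still untouched. I'll descend on C.

```bash
python3 -m jog '[{"linear":[-0.02,0,0.5],"roll":0},{"linear":[0,0,0.6],"roll":0},{"linear":[0,0,0.6],"roll":0},{"linear":[0,0,0.6],"roll":0},{"linear":[0,0,0.5],"roll":0},{"linear":[0,0,0.3],"roll":0},{"linear":[0,0,0.07],"roll":0},{"linear":[0,0,0],"roll":0},{"linear":[0,0,0],"roll":0}]'; python3 -m jog '[{"linear":[0,0,0],"roll":0},{"linear":[0,0,0],"roll":0},{"linear":[0,0,0],"roll":0},{"linear":[0,0,0],"roll":0},{"linear":[0,0,0],"roll":0},{"linear":[0,0,0],"roll":0},{"linear":[0,0,0],"roll":0},{"linear":[0,0,0],"roll":0},{"linear":[0,0,0],"roll":0},{"linear":[0,0,0],"roll":0},{"linear":[0,0,0],"roll":0},{"linear":[0,0,0],"roll":0}]' -1 60;  python3 -m jog '[{"linear":[0,0,-0.2],"roll":0},{"linear":[0,0,-0.5],"roll":0},{"linear":[0,0,-0.6],"roll":0},{"linear":[0,0,-0.8],"roll":0},{"linear":[0,0,-0.7],"roll":0},{"linear":[0,0,-0.5],"roll":-0.9},{"linear":[0,0,-0.2],"roll":-0.9},{"linear":[0,0,0],"roll":-0.9},{"linear":[0,0,0],"roll":0},{"linear":[0,0,0],"roll":0}]'; python3 go.py .6353 .078 .12 93.9
```

```text
time_s: 9.87
position: [0.4036, 0.3061, 0.0208]
tool_rot: [[-0.986, 0.165, 0.001], [0.165, 0.986, 0.0], [-0.001, 0.001, -1.0]]
ft_force: [0.4, -0.0, 1.0]
grip_width: 0.0853
gripper_force: 0.0
time_s: 10.87
position: [0.4035, 0.306, 0.0212]
tool_rot: [[-0.986, 0.164, 0.002], [0.164, 0.986, 0.0], [-0.002, 0.001, -1.0]]
ft_force: [-1.2, -0.7, 7.7]
grip_width: 0.057
gripper_force: 64.1
time_s: 11.7
position: [0.4025, 0.3057, 0.1599]
tool_rot: [[-0.998, -0.068, -0.001], [-0.068, 0.998, -0.0], [0.001, -0.0, -1.0]]
ft_force: [0.5, 0.7, -6.8]
grip_width: 0.0572
gripper_force: 66.4
t 11.7 pos [0.4025 0.3057 0.1599] psi 93.87 TOTAL units x,y,z [-5.423 -6.071  0.992] norm 8.2 roll units -0.006 q6 -70.1
```

```bash
python3 -m jog '[{"linear":[-0.2,-0.23,0],"roll":0},{"linear":[-0.4,-0.45,0],"roll":0},{"linear":[-0.55,-0.61,0],"roll":0},{"linear":[-0.6,-0.67,0],"roll":0},{"linear":[-0.6,-0.67,0],"roll":0},{"linear":[-0.6,-0.67,0],"roll":0},{"linear":[-0.6,-0.67,0],"roll":0},{"linear":[-0.6,-0.67,0],"roll":0},{"linear":[-0.6,-0.67,0.1],"roll":0},{"linear":[-0.4,-0.45,0.3],"roll":0},{"linear":[-0.2,-0.23,0.4],"roll":0},{"linear":[-0.07,-0.08,0.2],"roll":0}]'; python3 -m jog '[{"linear":[0,0,0],"roll":0},{"linear":[0,0,0],"roll":0}]';python3 go.py .6353 .078 .0415 93.9
```

```text
time_s: 12.7
position: [0.6369, 0.076, 0.117]
tool_rot: [[-0.998, -0.065, -0.004], [-0.065, 0.998, -0.0], [0.004, -0.0, -1.0]]
ft_force: [-1.5, -0.4, -6.8]
grip_width: 0.0571
gripper_force: 66.2
time_s: 12.87
position: [0.6357, 0.079, 0.1196]
tool_rot: [[-0.998, -0.069, -0.002], [-0.069, 0.998, 0.0], [0.002, 0.0, -1.0]]
ft_force: [0.0, -0.4, -5.9]
grip_width: 0.0569
gripper_force: 66.2
t 12.87 pos [0.6357 0.079  0.1196] psi 93.96 TOTAL units x,y,z [ 0.009 -0.026  1.951] norm 1.95 roll units 0.013 q6 -97.5
```

```bash
python3 -m jog '[{"linear":[0,-0.02,0.3],"roll":0},{"linear":[0,0,0.5],"roll":0},{"linear":[0,0,0.5],"roll":0},{"linear":[0,0,0.3],"roll":0},{"linear":[0,0,0.15],"roll":0},{"linear":[0,0,0.1],"roll":0},{"linear":[0,0,0],"roll":0},{"linear":[0,0,0],"roll":0},{"linear":[0,0,0],"roll":0}]'; python3 go.py .6353 .078 .0415 93.9
```

```text
time_s: 13.62
position: [0.6369, 0.0782, 0.0473]
tool_rot: [[-0.998, -0.07, 0.002], [-0.07, 0.998, -0.0], [-0.002, -0.0, -1.0]]
ft_force: [0.5, 0.3, -6.0]
grip_width: 0.0573
gripper_force: 66.3
t 13.62 pos [0.6369 0.0782 0.0473] psi 94.01 TOTAL units x,y,z [ 0.041 -0.001  0.144] norm 0.15 roll units 0.022 q6 -97.6
```

```bash
python3 -m jog '[{"linear":[0.03,0,0.05],"roll":0.02},{"linear":[0,0,0.04],"roll":0},{"linear":[0,0,0.03],"roll":0},{"linear":[0,0,0.02],"roll":0},{"linear":[0,0,0],"roll":0},{"linear":[0,0,0],"roll":0}]'; python3 go.py .6353 .078 .0415 93.9
```

```text
time_s: 14.12
position: [0.6351, 0.0779, 0.0413]
tool_rot: [[-0.998, -0.068, 0.0], [-0.068, 0.998, -0.0], [-0.0, -0.0, -1.0]]
ft_force: [-5.3, 0.3, 4.9]
grip_width: 0.0572
gripper_force: 67.4
t 14.12 pos [0.6351 0.0779 0.0413] psi 93.9 TOTAL units x,y,z [-0.004  0.001 -0.006] norm 0.01 roll units 0.001 q6 -97.5
```

```bash
python3 -m jog '[{"linear":[0,0,0],"roll":0},{"linear":[0,0,0],"roll":0},{"linear":[0,0,0],"roll":0},{"linear":[0,0,0],"roll":0},{"linear":[0,0,0],"roll":0},{"linear":[0,0,0],"roll":0},{"linear":[0,0,-0.3],"roll":0},{"linear":[0,0,-0.6],"roll":0},{"linear":[0,0,-0.8],"roll":0},{"linear":[0,0,-0.8],"roll":0},{"linear":[0,0,-0.6],"roll":0},{"linear":[0,0,-0.3],"roll":0}]' 1;  python3 go.py .436 -.1375 .15 93.9
```

```text
time_s: 15.12
position: [0.6362, 0.078, 0.1814]
tool_rot: [[-0.998, -0.068, 0.006], [-0.068, 0.998, -0.0], [-0.006, -0.001, -1.0]]
ft_force: [-0.9, -0.3, -0.7]
grip_width: 0.0855
gripper_force: 0.0
t 15.12 pos [0.6362 0.078  0.1814] psi 93.91 TOTAL units x,y,z [ 5.364 -5.032  0.756] norm 7.39 roll units 0.002 q6 -97.5
```

```bash
python3 -m jog '[{"linear":[0.2,-0.19,0],"roll":0},{"linear":[0.4,-0.38,0],"roll":0},{"linear":[0.6,-0.56,0],"roll":0},{"linear":[0.64,-0.6,0],"roll":0},{"linear":[0.64,-0.6,0],"roll":0},{"linear":[0.64,-0.6,0],"roll":0},{"linear":[0.64,-0.6,0],"roll":0},{"linear":[0.64,-0.6,0],"roll":0},{"linear":[0.5,-0.46,0.2],"roll":0},{"linear":[0.3,-0.28,0.3],"roll":0},{"linear":[0.14,-0.14,0.2],"roll":0},{"linear":[0,0,0],"roll":0}]'; python3 -m jog '[{"linear":[0,0,0],"roll":0},{"linear":[0,0,0],"roll":0}]';  python3 go.py .436 -.1375 .02 93.9
```

```text
time_s: 16.12
position: [0.4344, -0.1373, 0.1482]
tool_rot: [[-0.998, -0.066, -0.001], [-0.066, 0.998, 0.001], [0.001, 0.001, -1.0]]
ft_force: [0.3, 0.0, -0.5]
grip_width: 0.0852
gripper_force: 0.0
time_s: 16.28
position: [0.4364, -0.1363, 0.1494]
tool_rot: [[-0.998, -0.068, 0.001], [-0.068, 0.998, -0.001], [-0.001, -0.001, -1.0]]
ft_force: [-0.5, 0.0, -0.6]
grip_width: 0.0857
gripper_force: 0.0
t 16.28 pos [ 0.4364 -0.1363  0.1494] psi 93.93 TOTAL units x,y,z [ 0.017 -0.025  3.234] norm 3.23 roll units 0.005 q6 -126.2
```

```bash
python3 -m jog '[{"linear":[0,-0.02,0.5],"roll":0},{"linear":[0,0,0.6],"roll":0},{"linear":[0,0,0.6],"roll":0},{"linear":[0,0,0.6],"roll":0},{"linear":[0,0,0.5],"roll":0},{"linear":[0,0,0.3],"roll":0},{"linear":[0,0,0.12],"roll":0},{"linear":[0,0,0],"roll":0},{"linear":[0,0,0],"roll":0}]'; python3 -m jog '[{"linear":[0,0,0],"roll":0},{"linear":[0,0,0],"roll":0},{"linear":[0,0,0],"roll":0},{"linear":[0,0,0],"roll":0},{"linear":[0,0,0],"roll":0},{"linear":[0,0,0],"roll":0},{"linear":[0,0,0],"roll":0},{"linear":[0,0,0],"roll":0},{"linear":[0,0,0],"roll":0},{"linear":[0,0,0],"roll":0},{"linear":[0,0,0],"roll":0},{"linear":[0,0,0],"roll":0}]' -1 50;  python3 -m jog '[{"linear":[0,0,-0.2],"roll":0},{"linear":[0,0,-0.5],"roll":0},{"linear":[0,0,-0.6],"roll":0},{"linear":[0,0,-0.6],"roll":0},{"linear":[0,0,-0.5],"roll":0},{"linear":[0,0,-0.2],"roll":0},{"linear":[0,0,0],"roll":0},{"linear":[0,0,0],"roll":0}]'; python3 go.py .650 -.1375 .12 93.9
```

```text
time_s: 17.03
position: [0.4365, -0.1373, 0.0203]
tool_rot: [[-0.998, -0.069, 0.001], [-0.069, 0.998, -0.001], [-0.001, -0.001, -1.0]]
ft_force: [0.3, 0.1, 0.1]
grip_width: 0.0851
gripper_force: 0.0
time_s: 18.03
position: [0.4362, -0.1375, 0.0206]
tool_rot: [[-0.998, -0.068, 0.002], [-0.068, 0.998, -0.001], [-0.002, -0.001, -1.0]]
ft_force: [-1.3, 0.2, 8.0]
grip_width: 0.0492
gripper_force: 50.8
time_s: 18.7
position: [0.4355, -0.1371, 0.1233]
tool_rot: [[-0.998, -0.068, -0.0], [-0.068, 0.998, 0.0], [0.0, 0.0, -1.0]]
ft_force: [-0.6, 0.6, -3.2]
grip_width: 0.0483
gripper_force: 52.3
t 18.7 pos [ 0.4355 -0.1371  0.1233] psi 93.9 TOTAL units x,y,z [-5.35  -0.374  0.08 ] norm 5.36 roll units 0.0 q6 -126.3
```

```bash
python3 -m jog '[{"linear":[-0.3,-0.02,0],"roll":0},{"linear":[-0.6,-0.05,0],"roll":0},{"linear":[-0.75,-0.05,0],"roll":0},{"linear":[-0.75,-0.05,0],"roll":0},{"linear":[-0.75,-0.05,0],"roll":0},{"linear":[-0.75,-0.05,0],"roll":0},{"linear":[-0.7,-0.05,0],"roll":0},{"linear":[-0.5,-0.03,0],"roll":0},{"linear":[-0.25,-0.02,0],"roll":0},{"linear":[0,0,0],"roll":0},{"linear":[0,0,0],"roll":0},{"linear":[0,0,0],"roll":0}]'; python3 go.py .650 -.1375 .041 93.9;python3 wr.py w3
```

```text
time_s: 19.7
position: [0.6493, -0.1374, 0.1224]
tool_rot: [[-0.998, -0.068, -0.003], [-0.068, 0.998, 0.001], [0.002, 0.001, -1.0]]
ft_force: [0.3, -0.8, -3.0]
grip_width: 0.049
gripper_force: 52.3
t 19.7 pos [ 0.6493 -0.1374  0.1224] psi 93.89 TOTAL units x,y,z [-0.023 -0.006  2.034] norm 2.03 roll units -0.002 q6 -116.0
```

View pics/w3.png

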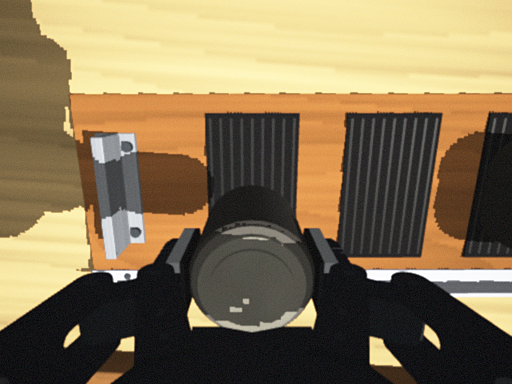

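The wrist view shows A held above the pad beside the end stop. Pad 0's front corners are at (206,114) and (299,113). Pad 1's corners are at (346,114), (441,114), (422,257) and (338,255).

```bash
python3 - <<'E'
from h import *
from scipy.optimize import least_squares
c=optics.calibration("wrist")
uv=np.array([[206,113.5],[299,113],[346,114],[441,113.5],[422,257],[338,255.5]])
B=back(c,uv,.02)[:,:2]
def r(p):
    P=pads(*p)[:2,:,:2]; return (np.array([P[0,0],P[0,1],P[1,0],P[1,1],P[1,2],P[1,3]])-B).ravel()
s=least_squares(r,[.65,-.1375,np.radians(93.9)]); print(s.x[:2],np.degrees(s.x[2]),np.round(s.fun*1000,1))
E
```

```text
[ 0.65141311 -0.13575593] 94.28640427586092 [ 0.3 -1.2  0.1  0.5 -0.9  0.8 -1.1  0.9 -0.2 -0.4  1.8 -0.4]
```

```bash
python3 -m jog '[{"linear":[-0.02,0.015,0.3],"roll":0},{"linear":[0,0,0.5],"roll":0},{"linear":[0,0,0.5],"roll":0},{"linear":[0,0,0.3],"roll":0},{"linear":[0,0,0.18],"roll":0},{"linear":[0,0,0.1],"roll":0},{"linear":[0,0,0.03],"roll":0},{"linear":[0,0,0],"roll":0},{"linear":[0,0,0],"roll":0},{"linear":[0,0,0],"roll":0}]'; python3 go.py .6505 -.1368 .041 93.9
```

```text
time_s: 20.58
position: [0.6514, -0.137, 0.0482]
tool_rot: [[-0.998, -0.068, 0.001], [-0.068, 0.998, -0.001], [-0.001, -0.001, -1.0]]
ft_force: [-0.4, -0.9, -1.2]
grip_width: 0.049
gripper_force: 52.3
t 20.58 pos [ 0.6514 -0.137   0.0482] psi 93.91 TOTAL units x,y,z [0.023 0.007 0.179] norm 0.18 roll units 0.001 q6 -115.9
```

```bash
python3 -m jog '[{"linear":[0.02,0,0.05],"roll":0},{"linear":[0,0,0.04],"roll":0},{"linear":[0,0,0.03],"roll":0},{"linear":[0,0,0.03],"roll":0},{"linear":[0,0,0.02],"roll":0},{"linear":[0,0,0],"roll":0},{"linear":[0,0,0],"roll":0}]'; python3 go.py .6505 -.1368 .041 93.9
```

```text
time_s: 21.17
position: [0.6502, -0.1369, 0.0407]
tool_rot: [[-0.998, -0.068, 0.0], [-0.068, 0.998, -0.0], [-0.0, -0.0, -1.0]]
ft_force: [-1.5, 0.1, 0.9]
grip_width: 0.0486
gripper_force: 52.7
t 21.17 pos [ 0.6502 -0.1369  0.0407] psi 93.9 TOTAL units x,y,z [-0.007  0.003 -0.007] norm 0.01 roll units 0.001 q6 -116.0
```

```bash
python3 -m jog '[{"linear":[0,0,0],"roll":0},{"linear":[0,0,0],"roll":0},{"linear":[0,0,0],"roll":0},{"linear":[0,0,0],"roll":0},{"linear":[0,0,0],"roll":0},{"linear":[0,0,0],"roll":0},{"linear":[0,0,-0.3],"roll":0},{"linear":[0,0,-0.6],"roll":0},{"linear":[0,0,-0.8],"roll":0},{"linear":[0,0,-0.8],"roll":0},{"linear":[0,0,-0.6],"roll":0},{"linear":[0,0,-0.3],"roll":0}]' 1;  python3 go.py .372 -.325 .15 73.3
python3 - <<'E'
from h import *
# refine b with scene view: mask restricted near predicted silhouette
cs,ci=optics.calibration("scene"),optics.calibration("side"); V=[]
for c,n in((cs,"scene0"),(ci,"side0")):
    im=cv2.imread(f"pics/{n}.png"); m=stone_mask(im)
    roi=cv2.dilate((render(c,solid(.372,-.325,2.85,.07,.054))>0).astype(np.uint8),np.ones((7,7)))
    V.append((c,comp(m*roi,proj(c,[[.372,-.325,.04]])[0])))
for v in (V,V[:1],V[1:]): print(np.round(fit(v,'b',.372,-.325),4))
E
```

```text
time_s: 22.17
position: [0.6511, -0.1372, 0.1816]
tool_rot: [[-0.998, -0.068, 0.006], [-0.068, 0.998, -0.002], [-0.006, -0.003, -1.0]]
ft_force: [-0.9, 0.4, 0.3]
grip_width: 0.0855
gripper_force: 0.0
t 22.17 pos [ 0.6511 -0.1372  0.1816] psi 93.91 TOTAL units x,y,z [ 7.287 -4.206  0.759] norm 8.45 roll units 4.121 q6 -116.0
[ 1.037000e-01  3.716000e-01 -3.252000e-01  1.614611e+02]
[ 1.446000e-01  3.710000e-01 -3.250000e-01  1.621947e+02]
[ 6.090000e-02  3.719000e-01 -3.249000e-01  1.606717e+02]
```

```bash
python3 -m jog '[{"linear":[0.3,-0.17,0],"roll":0},{"linear":[0.6,-0.35,0],"roll":0},{"linear":[0.75,-0.43,0],"roll":0},{"linear":[0.75,-0.43,0],"roll":0},{"linear":[0.75,-0.43,0],"roll":0},{"linear":[0.75,-0.43,0],"roll":0},{"linear":[0.75,-0.43,0],"roll":0},{"linear":[0.75,-0.43,0],"roll":0},{"linear":[0.75,-0.43,0.1],"roll":0},{"linear":[0.6,-0.35,0.3],"roll":0},{"linear":[0.35,-0.2,0.2],"roll":0},{"linear":[0.19,-0.13,0.15],"roll":0}]'; python3 -m jog '[{"linear":[0,0,0],"roll":0.9},{"linear":[0,0,0],"roll":0.9},{"linear":[0,0,0],"roll":0.9},{"linear":[0,0,0],"roll":0.9},{"linear":[0,0,0],"roll":0.88},{"linear":[0,0,0],"roll":0},{"linear":[0,0,0],"roll":0}]';  python3 go.py .3717 -.3251 .02 71.5
```

```text
time_s: 23.17
position: [0.3692, -0.3257, 0.1468]
tool_rot: [[-0.998, -0.066, 0.0], [-0.066, 0.998, -0.0], [-0.0, -0.0, -1.0]]
ft_force: [-0.6, -0.0, -0.1]
grip_width: 0.0853
gripper_force: 0.0
time_s: 23.75
position: [0.3712, -0.3247, 0.1469]
tool_rot: [[-0.949, 0.315, 0.0], [0.315, 0.949, -0.001], [-0.001, -0.0, -1.0]]
ft_force: [-0.0, 0.3, -0.5]
grip_width: 0.0851
gripper_force: 0.0
t 23.75 pos [ 0.3712 -0.3247  0.1469] psi 71.66 TOTAL units x,y,z [-0.012 -0.004  3.173] norm 3.17 roll units 0.033 q6 -126.6
```

```bash
python3 -m jog '[{"linear":[-0.01,0,0.5],"roll":0.03},{"linear":[0,0,0.6],"roll":0},{"linear":[0,0,0.6],"roll":0},{"linear":[0,0,0.6],"roll":0},{"linear":[0,0,0.5],"roll":0},{"linear":[0,0,0.28],"roll":0},{"linear":[0,0,0.07],"roll":0},{"linear":[0,0,0],"roll":0},{"linear":[0,0,0],"roll":0}]'; python3 -m jog '[{"linear":[0,0,0],"roll":0},{"linear":[0,0,0],"roll":0},{"linear":[0,0,0],"roll":0},{"linear":[0,0,0],"roll":0},{"linear":[0,0,0],"roll":0},{"linear":[0,0,0],"roll":0},{"linear":[0,0,0],"roll":0},{"linear":[0,0,0],"roll":0},{"linear":[0,0,0],"roll":0},{"linear":[0,0,0],"roll":0},{"linear":[0,0,0],"roll":0},{"linear":[0,0,0],"roll":0}]' -1 55;  python3 -m jog '[{"linear":[0,0,-0.2],"roll":0},{"linear":[0,0,-0.5],"roll":0},{"linear":[0,0,-0.7],"roll":0},{"linear":[0,0,-0.8],"roll":0},{"linear":[0,0,-0.6],"roll":-0.5},{"linear":[0,0,-0.5],"roll":-0.8},{"linear":[0,0,-0.2],"roll":-0.8},{"linear":[0,0,0],"roll":-0.8},{"linear":[0,0,0],"roll":-0.8},{"linear":[0,0,0],"roll":-0.8},{"linear":[0,0,0],"roll":0},{"linear":[0,0,0],"roll":0}]'; python3 go.py .6430 -.0292 .12 93.9
```

```text
time_s: 24.5
position: [0.3716, -0.3253, 0.0212]
tool_rot: [[-0.948, 0.319, 0.001], [0.319, 0.948, -0.001], [-0.001, -0.001, -1.0]]
ft_force: [-0.0, 0.1, 1.4]
grip_width: 0.0856
gripper_force: 0.0
time_s: 25.5
position: [0.3715, -0.3252, 0.0214]
tool_rot: [[-0.948, 0.32, 0.001], [0.32, 0.948, -0.001], [-0.001, -0.001, -1.0]]
ft_force: [-0.9, 1.2, 6.4]
grip_width: 0.0538
gripper_force: 57.8
time_s: 26.5
position: [0.371, -0.3246, 0.1605]
tool_rot: [[-0.998, -0.065, -0.0], [-0.065, 0.998, 0.001], [0.0, 0.001, -1.0]]
ft_force: [0.3, -0.0, -3.8]
grip_width: 0.0535
gripper_force: 59.7
t 26.5 pos [ 0.371  -0.3246  0.1605] psi 93.74 TOTAL units x,y,z [-7.268  6.925  1.015] norm 10.09 roll units -0.032 q6 -148.7
```

```bash
python3 -m jog '[{"linear":[-0.2,0.19,0],"roll":-0.03},{"linear":[-0.45,0.43,0],"roll":0},{"linear":[-0.63,0.6,0],"roll":0},{"linear":[-0.63,0.6,0],"roll":0},{"linear":[-0.63,0.6,0],"roll":0},{"linear":[-0.63,0.6,0],"roll":0},{"linear":[-0.63,0.6,0],"roll":0},{"linear":[-0.63,0.6,0],"roll":0},{"linear":[-0.63,0.6,0],"roll":0},{"linear":[-0.63,0.6,0],"roll":0},{"linear":[-0.6,0.57,0],"roll":0},{"linear":[-0.5,0.48,0.1],"roll":0}]'; python3 -m jog '[{"linear":[-0.3,0.28,0.3],"roll":0},{"linear":[-0.2,0.19,0.4],"roll":0},{"linear":[0,0,0.2],"roll":0},{"linear":[0,0,0],"roll":0},{"linear":[0,0,0],"roll":0},{"linear":[0,0,0],"roll":0}]'; python3 go.py .6430 -.0292 .0415 93.9
```

```text
time_s: 27.5
position: [0.6255, -0.045, 0.1568]
tool_rot: [[-0.998, -0.069, 0.001], [-0.069, 0.998, 0.0], [-0.001, 0.0, -1.0]]
ft_force: [0.1, -0.7, -4.7]
grip_width: 0.0536
gripper_force: 59.6
time_s: 28.0
position: [0.6427, -0.0282, 0.1214]
tool_rot: [[-0.998, -0.069, 0.001], [-0.069, 0.998, -0.0], [-0.001, -0.0, -1.0]]
ft_force: [-1.2, 0.6, -4.3]
grip_width: 0.0535
gripper_force: 59.4
t 28.0 pos [ 0.6427 -0.0282  0.1214] psi 93.93 TOTAL units x,y,z [-0.004 -0.024  1.998] norm 2.0 roll units 0.006 q6 -107.0
```

```bash
python3 -m jog '[{"linear":[0,-0.02,0.3],"roll":0},{"linear":[0,0,0.5],"roll":0},{"linear":[0,0,0.5],"roll":0},{"linear":[0,0,0.3],"roll":0},{"linear":[0,0,0.16],"roll":0},{"linear":[0,0,0.1],"roll":0},{"linear":[0,0,0.02],"roll":0},{"linear":[0,0,0],"roll":0},{"linear":[0,0,0],"roll":0},{"linear":[0,0,0],"roll":0}]'; python3 go.py .6430 -.0292 .0415 93.9
```

```text
time_s: 28.83
position: [0.6432, -0.0286, 0.0462]
tool_rot: [[-0.998, -0.07, 0.002], [-0.07, 0.998, -0.0], [-0.002, -0.0, -1.0]]
ft_force: [-0.8, -0.2, -4.6]
grip_width: 0.0534
gripper_force: 59.5
t 28.83 pos [ 0.6432 -0.0286  0.0462] psi 94.0 TOTAL units x,y,z [ 0.005 -0.015  0.117] norm 0.12 roll units 0.02 q6 -107.1
```

```bash
python3 -m jog '[{"linear":[0,-0.01,0.04],"roll":0.01},{"linear":[0,0,0.04],"roll":0},{"linear":[0,0,0.03],"roll":0},{"linear":[0,0,0.01],"roll":0},{"linear":[0,0,0],"roll":0},{"linear":[0,0,0],"roll":0}]'; python3 go.py .6430 -.0292 .0415 93.9
```

```text
time_s: 29.33
position: [0.6429, -0.0289, 0.0415]
tool_rot: [[-0.998, -0.069, 0.001], [-0.069, 0.998, -0.0], [-0.001, -0.0, -1.0]]
ft_force: [-4.7, 0.1, 5.6]
grip_width: 0.0536
gripper_force: 60.6
t 29.33 pos [ 0.6429 -0.0289  0.0415] psi 93.96 TOTAL units x,y,z [-0.003 -0.008  0.001] norm 0.01 roll units 0.011 q6 -107.0
```

Seated. I'll release, lift, back off so the row is visible, and verify.

```bash
python3 -m jog '[{"linear":[0,0,0],"roll":0},{"linear":[0,0,0],"roll":0},{"linear":[0,0,0],"roll":0},{"linear":[0,0,0],"roll":0},{"linear":[0,0,0],"roll":0},{"linear":[0,0,0],"roll":0},{"linear":[0,0,-0.3],"roll":0},{"linear":[0,0,-0.7],"roll":0},{"linear":[0,0,-0.9],"roll":0},{"linear":[0,0,-0.9],"roll":0},{"linear":[0,0,-0.9],"roll":0},{"linear":[0,0,-0.9],"roll":0}]' 1; python3 -m jog '[{"linear":[0.3,0,-0.5],"roll":0},{"linear":[0.7,0,-0.5],"roll":0},{"linear":[0.8,0,-0.3],"roll":0},{"linear":[0.8,0,0],"roll":0},{"linear":[0.8,0,0],"roll":0},{"linear":[0.8,0,0],"roll":0},{"linear":[0.8,0,0],"roll":0},{"linear":[0.5,0,0],"roll":0},{"linear":[0.3,0,0],"roll":0},{"linear":[0,0,0],"roll":0},{"linear":[0,0,0],"roll":0}]'; cat > ver.py <<'E'
from h import *
import sys
V={}
for n in("scene","side"):
    im=optics.get_image(n)[:,:,::-1].copy(); cv2.imwrite(f"pics/{n}_f{sys.argv[1]}.png",im); V[n]=(optics.calibration(n),im)
E
python3 ver.py 1; python3 - <<'E'
import cv2,numpy as np
a=cv2.imread("pics/scene_f1.png")[110:340,180:400];b=cv2.imread("pics/side_f1.png")[90:260,200:400]
cv2.imwrite("pics/f1.png",np.hstack([cv2.resize(a,(395,413),interpolation=cv2.INTER_CUBIC),cv2.resize(b,(405,413),interpolation=cv2.INTER_CUBIC)]))
E
```

```text
time_s: 30.33
position: [0.6424, -0.0287, 0.2275]
tool_rot: [[-0.998, -0.069, 0.001], [-0.069, 0.998, -0.0], [-0.001, -0.0, -1.0]]
ft_force: [0.8, -0.8, 0.2]
grip_width: 0.0855
gripper_force: 0.0
time_s: 31.25
position: [0.4114, -0.0449, 0.2774]
tool_rot: [[-0.998, -0.068, 0.002], [-0.068, 0.998, -0.001], [-0.002, -0.001, -1.0]]
ft_force: [0.7, 0.4, 0.7]
grip_width: 0.0854
gripper_force: 0.0
```

View pics/f1.png

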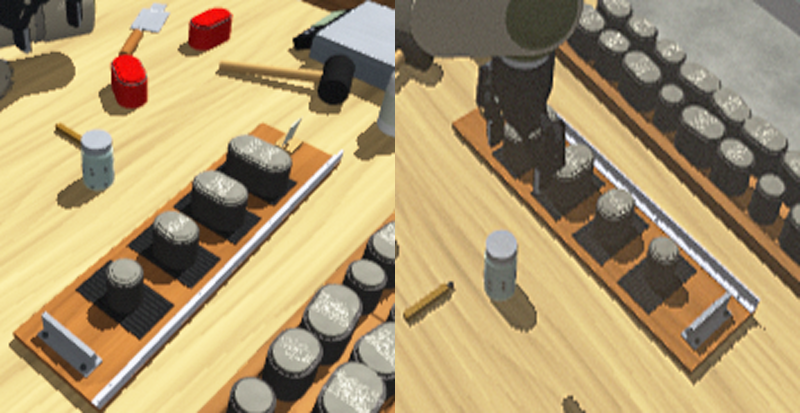

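All four stand upright in order from the end stop, and the jar is untouched. Next I'll check centring numerically from the pale tops.

```bash
python3 - <<'E'
from h import *
c=optics.calibration("scene")
def tops(fn,pts,z):
    im=cv2.imread(fn); h=cv2.cvtColor(im,cv2.COLOR_BGR2HSV); m=((h[:,:,1]<75)&(h[:,:,2]>115)).astype(np.uint8)
    for s,(x,y,th) in pts.items():
        L,W=SZ[s]; R=render(c,solid(x,y,np.radians(th),L,W,z))>0
        top=m*cv2.dilate(R.astype(np.uint8),np.ones((3,3))); v,u=np.nonzero(top)
        P=back(c,np.c_[u,v],z+.057)[:,:2]; ctr=(P.min(0)+P.max(0))/2
        w,e=np.linalg.eigh(np.cov(P.T)); d=e[:,1]
        print(s,len(u),"centroid-expected mm",np.round((P.mean(0)-[x,y])*1e3,1),"axis",round(np.degrees(np.arctan2(d[1],d[0]))%180,1),"exp",th)
tops("pics/scene0.png",dict(a=(.4362,-.1376,0),b=(.3716,-.3251,161.5),c=(.4033,.3063,169.7),d=(.4339,.1534,6.8)),0)
o=np.array([.6509,-.1387]);t=np.radians(93.9);u=.108*np.array([np.cos(t),np.sin(t)])
tops("pics/scene_f1.png",{s:(*(o+u*k),3.9) for k,s in enumerate("abcd")},.02)
E
```

```text
a 133 centroid-expected mm [ 2.4 -0.3] axis 52.1 exp 0
b 306 centroid-expected mm [-0.3  0.6] axis 163.7 exp 161.5
c 160 centroid-expected mm [ 3.6 -1.2] axis 175.9 exp 169.7
d 295 centroid-expected mm [ 3.8 -0.7] axis 8.7 exp 6.8
a 200 centroid-expected mm [1.9 2.4] axis 34.2 exp 3.9
b 276 centroid-expected mm [2.7 2.1] axis 5.8 exp 3.9
c 332 centroid-expected mm [2.5 1. ] axis 6.8 exp 3.9
d 409 centroid-expected mm [ 4.6 -7.2] axis 114.8 exp 3.9
```

```bash
python3 go.py .69 .08 .277 93.9; python3 -m jog '[{"linear":[-0.3,0.1,0],"roll":0},{"linear":[-0.6,0.3,0],"roll":0},{"linear":[-0.7,0.3,0],"roll":0},{"linear":[-0.7,0.3,0],"roll":0},{"linear":[-0.7,0.3,0],"roll":0},{"linear":[-0.7,0.3,0],"roll":0},{"linear":[-0.7,0.3,0],"roll":0},{"linear":[-0.7,0.3,0],"roll":0},{"linear":[-0.7,0.3,0],"roll":0},{"linear":[-0.6,0.2,0],"roll":0},{"linear":[-0.4,0.1,0],"roll":0},{"linear":[0,0,0],"roll":0}]'; python3 -m jog '[{"linear":[0,0,0],"roll":0},{"linear":[0,0,0],"roll":0},{"linear":[0,0,0],"roll":0}]'; python3 wr.py w5
```

```text
t 31.35 pos [ 0.412  -0.0449  0.2768] psi 93.96 TOTAL units x,y,z [-7.148e+00  2.637e+00  1.000e-03] norm 7.62 roll units 0.011 q6 -116.7
time_s: 32.35
position: [0.6778, 0.0878, 0.2735]
tool_rot: [[-0.997, -0.071, -0.002], [-0.071, 0.997, 0.0], [0.002, 0.001, -1.0]]
ft_force: [0.5, -0.9, -0.2]
grip_width: 0.0853
gripper_force: 0.0
time_s: 32.6
position: [0.6747, 0.0857, 0.2766]
tool_rot: [[-0.998, -0.069, 0.0], [-0.069, 0.998, -0.0], [-0.0, -0.0, -1.0]]
ft_force: [0.3, -0.1, -0.3]
grip_width: 0.0853
gripper_force: 0.0
```

View pics/w5.png

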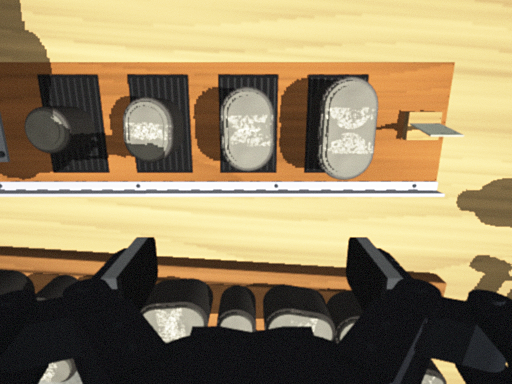

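The wrist view shows all four pavers on their pads. Pad corners: pad 0 (39,74)–(97,74), pad 1 (128,74)–(186,74), pad 2 (219,74)–(277,74), pad 3 from (308,74). I'll overlay the ideal outlines on this view.

```bash
python3 - <<'E'
from h import *
from scipy.optimize import least_squares
c=optics.calibration("wrist"); im=cv2.imread("pics/w5.png")
uv={(0,0):(39,74),(0,1):(97.5,74),(0,2):(108.5,172),(1,0):(128,74),(1,1):(186.5,74),(1,2):(191,172),(2,0):(219,74),(2,1):(277.5,74),(2,2):(276.5,172),(2,3):(221,172),(3,0):(308,74),(3,1):(368.5,74.5),(3,3):(305.5,172)}
I=list(uv); U=np.array([uv[k] for k in I],float)+.5
f=lambda p:(np.array([proj(c,pads(*p)[i][j])[0] for i,j in I])-U).ravel()
s=least_squares(f,[.65,-.137,np.radians(93.9)],loss="soft_l1"); p=s.x; print(p[:2],np.degrees(p[2]),np.round(f(p).reshape(-1,2),1).tolist())
th=p[2]; u=.108*np.array([np.cos(th),np.sin(th)]); S=4
big=cv2.resize(im[60:185,20:390],None,fx=2.16,fy=2.16,interpolation=cv2.INTER_CUBIC)
def draw(P,col):
    q=(proj(c,P)-[20,60]+.5)*2.16
    cv2.polylines(big,[cv2.convexHull(np.round(q*16).astype(np.int32))],True,col,1,cv2.LINE_AA,4)
for k,n in enumerate("abcd"):
    draw(pads(*p)[k],(0,255,255)); x,y=p[:2]+u*k; draw(solid(x,y,th-np.pi/2,*SZ[n],.02),(0,255,0))
cv2.imwrite("pics/ov.png",big)
E
```

```text
[ 0.65086882 -0.134996  ] 93.93008563776074 [[-2.2, -0.2], [-0.3, -0.2], [0.5, 0.4], [-0.6, -0.1], [1.4, -0.1], [1.7, 0.4], [-1.0, -0.1], [0.9, -0.1], [-0.2, 0.4], [-0.4, 0.4], [0.6, -0.1], [0.5, -0.6], [-1.3, 0.4]]
```

View pics/ov.png

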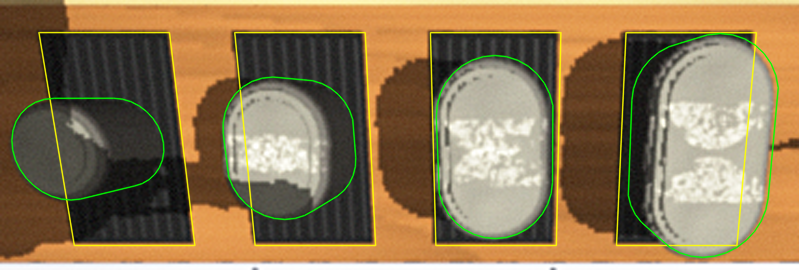

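The overlay shows each paver's outline matching the ideal centred and squared outline to within about 1–2 mm. I'll hand in.

```bash
python3 -c "
from rig import env
print(env.close_job())"
```

```text
the job is handed in; nothing more can be done
None
```

I handed the job in at about 33 s: all four pavers stand upright on the pads in size order, smallest at the end stop, centred and square to within about 1–2 mm by my camera check, and the jar was not touched.

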